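# Lock the bayonet filler cap on the gear case

## Robot

A 7-joint arm with a two-finger parallel gripper is mounted at the origin on the work surface. World frame = base frame: x ahead of the robot, y to its left, z up, the work surface at z = 0. Lengths are in m, angles in rad, forces in N, time in s.
With the tool pointing down it reaches from about 0.35 to 0.775 m from the base axis. Payload 3.1 kg.
Tool frame: the origin (TCP) lies at the very end of the fingers, on their centre line; the grasp point (between the pads) lies 19 mm behind it; x points along the fingers, y is the direction in which the jaws open and shut, and the axes are right-handed (so a half turn about x gives the same grasp; the last joint's range is limited). The gripper opens to 85 mm and grips with 20 to 120 N. Pads are 22 mm wide; open, the fingers measure 114 mm over their backs; the gripper's body (76 mm by 85 mm) begins 54 mm behind the grasp point. The pads swing forward as they close: fully open they stand 13 mm farther back than shut.
Start: joints at [-1.329, 0.311, 0.014, 1.512, -0.004, 1.319, -0.027], TCP at [0.154, 0.528, 0.231] pointing down, gripper open.
Joint ranges: [-2.7, 2.7], [-0.3, 1.91], [-1.27, 1.3], [0.12, 2.57], [-1.44, 4.58], [0.2, 2.03], [-3.05, 3.05]. Speed limits (rad/s): [2.79, 2.79, 3.14, 3.14, 3.14, 3.14, 3.14].

## Interface

Orientations are given as a unit quaternion [w, x, y, z].
In Python, from rig import env, get_image, calibration, job gives the robot as it stands.
- The arm moves only by the tool send_rows, never from a script. Its argument "commands" is a list of rows, each a list of 6 numbers: the shift along the tool's x, y, z in m, then the turn, a rotation vector about the tool's x, y, z in rad. A call has 1 to 12 rows; each row is the pose to reach, as a shift and turn from the pose commanded when the call began, along the tool's axes at that moment; what a row does not reach only later rows make up. A row lasts 1/10 s, in which the tool goes at most 50 mm and 8.59 degrees, less where a joint would pass 70% of its speed; a pose out of reach is approached as far as the arm can. A call with a gripper value outside its range is refused whole. "jaw" is the opening in per cent of the stroke, from 0 (shut) to 100 (fully open), set as the call begins (left out, the last holds). The fingers move at their own pace and stop on an object; "squeeze" is the grip in N (left out, the last holds). Time passes only in rows, so rows that repeat a pose let the fingers close. It gives the time, the measured TCP pose, the force and the opening at its end, in the units of the state.
- env.sense(): the state, without advancing time (a new reading comes with each control period).
- get_image(name): name is "side" or "top"; returns the picture (400x640x3 uint8, red, green, blue); there is no depth.
- calibration(name): a dict with "K" (3x3 intrinsics, pixels), "dist" ([k1, k2, p1, p2, k3] as OpenCV has them; the pictures are not rectified), "extrinsics" (4x4, takes a point from world to camera coordinates). Camera axes: x right, y down, z forward; pixel columns grow to the right and rows downward; lengths in m; the calibration is good to about 2 mm. A picture is of the moment at which its call begins. calibration takes no time and is no camera call.
- job.finish_job(): hands the job in, once; it reports no verdict.
The state is a dict: "t": time; "joints": joint angles; "dq": joint speeds; "joint_torque": joint torques, N m; "ee_pos": TCP position; "tool_rot": TCP orientation; "force": force on the tool from outside, world axes, zero at the start; "moment": the same for the moment, N m; "grip_width": opening from 0.0 (shut) to 1.0 (fully open).
Only numpy, scipy, OpenCV 4.12 (cv2) and the standard library are available. Lean on these libraries where they do the work, as an engineer would, in place of code of your own. Each camera call takes 0.05 s, during which the arm holds its last target.

## Task

Put the aluminium filler cap with the flat upright grip onto the filler neck of the gear case and lock it: let its two lugs find the slots in the rim, press it gently down against the spring, twist it clockwise until it stops, and let it rise into its lock, so that it stands upright and stays down by itself. Do not force it (never more than 45 N on the neck), let go of it when done, and leave everything else on the bench where it is.

Things in the scene. Friction and masses are not known exactly. Their poses are not given: they have to be found in the camera images.
- cap_center (a point): centre (half-way up, on the axis) of the loose aluminium filler cap, 67 mm tall, 0.1 to 0.25 kg, standing upright on its plug end; z up. From the bottom: plug 37 mm in diameter, 27 mm long, foot tapered to 31 mm over 5 mm; disc 56 mm across from 27 to 33 mm; flat upright grip from 33 to 67 mm.
- cap_grip (a point): where to grip the cap: on its axis, 54 mm above its bottom, 13 mm below the grip's top. The grip is a flat aluminium bar, 50 mm long along the cap's x, 14 mm thick along its y, 34 mm tall; take it from above across the y faces. The disc's top lies 21 mm below this point.
- cap_lugs (a point): on the cap's axis at the underside of its two lugs, 9 mm above its bottom. The lugs stick out of the plug along the cap's +x and -x (in line with the grip's long way), each 10 mm wide, 5 mm thick, ends 27 mm from the axis.
- mouth (a point): centre of the neck's round mouth, level with the rim's top, 120 mm above the bench; axes as the gear case. Rim: aluminium, 5 mm thick, 66 mm outside, 40 mm hole, two opposite through slots 13 mm wide for the lugs. The slots lie along the gear case's x turned by an unknown 0.15 to 1.0 rad counter-clockwise from above: no pose tells it; look or feel. A push of about 8 N is right for feeling.
- spring_seat (a point): centre of the top of the sprung rubber seat inside the neck, 12 mm below the mouth. The cap's bottom meets it with the lugs 3 mm down in the slots. It pushes up with 5 N at first, 0.5 N more per mm, 15 mm travel at most. Unlocked, it holds the cap's centre 21.5 mm above the mouth.
- locked_here (a point): where the cap's centre is when locked: on the neck's axis, 14.5 mm above the mouth. To get there press the cap's bottom to 24 or 25 mm below the rim (at 27 the disc hits it), turn clockwise seen from above 0.87 rad from the slots to a hard stop, let it up: the seat lifts the lugs 4 mm into pockets behind teeth. Not risen, the centre is at 10.5 mm or lower.
- gearcase: painted grey gear case fixed on the bench, 150 x 130 x 72 mm, foot 170 x 150 mm; origin at the centre of its underside; a shaft end sticks out of its -x side. The filler neck, 66 mm across, 48 mm tall, stands on its top centre on rubber: it sinks 1 mm per 4 N pressed (8 mm at most) and twists 0.12 rad per N m. More than 45 N between cap and gear case damages it.
- plug: plain round push-in plug with a short round stem on top, 68 mm across, 52 mm tall, no side lugs and no flat grip; not the part to use, leave alone. Origin at the centre of its underside.
- bearing: new steel ball bearing lying flat, 47 mm across, 14 mm tall; leave alone. Origin at the centre of its underside.
- worn_ring: dark worn bearing ring lying flat, 62 mm across, 16 mm tall; leave alone. Origin at the centre of its underside.
- socket: steel wrench socket standing up, 26 mm across, 36 mm tall; leave alone. Origin at the centre of its underside.
- spray_can: blue spray can standing up, 58 mm across, 160 mm tall; leave alone. Origin at the centre of its underside.
- wrench_a: steel wrench lying flat, about 210 mm long; leave alone. Origin on its underside.
- wrench_b: steel wrench lying flat, about 170 mm long; leave alone. Origin on its underside.
- mallet: orange soft-face mallet lying down, head 56 mm across, handle towards the left; leave alone. Origin at the centre of its underside.
Not all that is in view belongs to the job. What is shaped like the part that bears cap_center but blue or turquoise is not meant.

How it is judged:
By the outcome, as a careful person would: the job done as asked, in the order asked, and still so for the second after the job is handed in, with the robot touching nothing.
It also fails if it takes over 72 s, if anything falls off the work surface, if the arm or the gripper's body presses on something with over 40 N, if the wrist force passes 120 N, or if a joint passes its speed limit or range.

## Working session

There is one attempt and no reset: what is moved stays moved. The work goes in short steps, Python scripts to look and compute and a tool call to move; the robot and the scene stay as the last step left them, time stands still between calls to the robot, and variables do not carry over. Pictures are saved under pics/ and viewed, and the job is handed in when it is done.

Besides the shell and the picture viewer there is one more tool, called after "Emit:" as a command line: name --pt "numbers of a row" for each row, then --argument value for the rest. send_rows: Moves the arm, as the interface text tells. Its arguments: {"type":"object","properties":{"commands":{"type":"array"},"jaw":{"type":"number"},"squeeze":{"type":"number"}},"required":["commands"]}

```bash
mkdir -p pics; ls; python3 - <<'E'
from rig import env,get_image,calibration,job
import cv2
for n in("side","top"):
    cv2.imwrite(f"pics/{n}0.png",cv2.cvtColor(get_image(n),cv2.COLOR_RGB2BGR)); print(calibration(n))
print(env.sense())
E
```

```text
pics
{'K': array([[371.05623622,   0.        , 323.79903581],
       [  0.        , 371.05623622, 198.35409752],
       [  0.        ,   0.        ,   1.        ]]), 'dist': array([-0.04579016,  0.        ,  0.        ,  0.        ,  0.        ]), 'extrinsics': array([[ 0.99296731, -0.11827001, -0.00530417, -0.57215218],
       [-0.08411648, -0.67327737, -0.73458968,  0.12348162],
       [ 0.08330875,  0.72986971, -0.67849087,  0.83415594],
       [ 0.        ,  0.        ,  0.        ,  1.        ]])}
{'K': array([[509.20466642,   0.        , 327.75312742],
       [  0.        , 509.20466642, 199.1722462 ],
       [  0.        ,   0.        ,   1.        ]]), 'dist': array([-0.05300706,  0.        ,  0.        ,  0.        ,  0.        ]), 'extrinsics': array([[-0.02253661, -0.99967486, -0.01192753, -0.00452129],
       [-0.99658467,  0.02341178, -0.07918895,  0.60346282],
       [ 0.07944244,  0.01010214, -0.99678826,  1.21935106],
       [ 0.        ,  0.        ,  0.        ,  1.        ]])}
{'t': 0.1, 'joints': array([-1.32867942,  0.31166732,  0.01398306,  1.51290225, -0.00443479,
        1.31920758, -0.02719808]), 'dq': array([-1.05773187e-05,  2.45896883e-04, -1.73881139e-03, -3.31798130e-03,
       -4.28195771e-04,  8.09846947e-04,  1.11324979e-03]), 'joint_torque': array([ 4.47832153e-04, -3.80856228e+01,  1.46471132e-01, -2.31241894e+01,
        1.23002569e-02,  8.11283448e-03,  2.32284106e-05]), 'ee_pos': array([0.15379753, 0.52737203, 0.23031557]), 'tool_rot': array([ 0.69991351,  0.09922401,  0.70009131, -0.10073641]), 'force': array([ 0.11537579,  0.21944883, -0.69521259]), 'moment': array([-0.05161992, -0.03107283, -0.04038204]), 'grip_width': 0.9985419047637202}
```

View pics/side0.png

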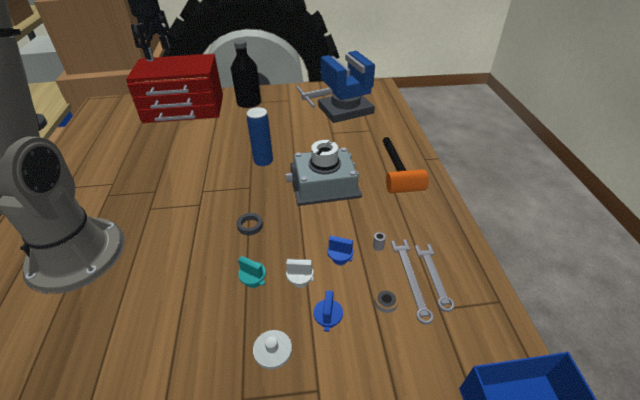

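View pics/top0.png

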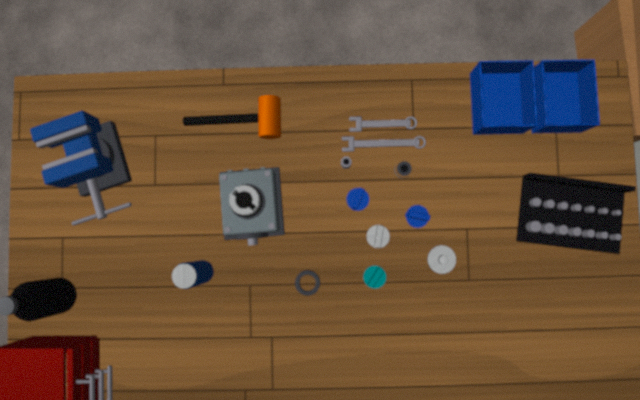

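Possible mix-ups (side / top pixels):
- aluminium cap with flat bar: (300,272) / (378,237)
- turquoise cap: (252,271) / (375,277)
- blue caps: (341,249) / (357,199) and (328,312) / (417,216)
- round plug: (272,348) / (442,260)

I choose the aluminium one with the flat grip. Next is a close check of it and the neck.

```bash
cat > h.py <<'E'
import numpy as np, cv2
from rig import env,get_image,calibration,job
C={n:calibration(n) for n in("side","top")}
def ray(n,uv):
    c=C[n];p=cv2.undistortPoints(np.array([[uv]],float),c["K"],c["dist"])[0,0]
    R=c["extrinsics"][:3,:3];t=c["extrinsics"][:3,3]
    return -R.T@t, R.T@np.array([p[0],p[1],1.])
def atz(n,uv,z):
    o,d=ray(n,uv);return o+d*(z-o[2])/d[2]
def proj(n,P):
    c=C[n];r=cv2.Rodrigues(c["extrinsics"][:3,:3])[0]
    return cv2.projectPoints(np.array(P,float).reshape(-1,1,3),r,c["extrinsics"][:3,3],c["K"],c["dist"])[0][:,0]
def crop(im,u,v,w,h,k,name):
    a=im[max(0,v-h):v+h,max(0,u-w):u+w]; cv2.imwrite("pics/"+name,cv2.resize(a,None,fx=k,fy=k,interpolation=cv2.INTER_CUBIC))
E
python3 - <<'E'
from h import *
s=cv2.imread("pics/side0.png");t=cv2.imread("pics/top0.png")
a=[]
for im,u,v in((t,378,237),(t,244,200),(s,300,270),(s,324,155)):
    a.append(cv2.resize(im[v-25:v+25,u-30:u+30],None,fx=6.5,fy=6,interpolation=cv2.INTER_CUBIC))
cv2.imwrite("pics/c0.png",np.vstack([np.hstack(a[:2]),np.hstack(a[2:])]))
print(atz("top",(378,237),.06),atz("side",(300,265),.06),atz("top",(245,200),.12),atz("side",(324,149),.12))
E
```

```text
[ 0.50817423 -0.13509874  0.06      ] [ 0.51223233 -0.14182252  0.06      ] [0.59805633 0.16760576 0.12      ] [0.59636383 0.15965999 0.12      ]
```

View pics/c0.png

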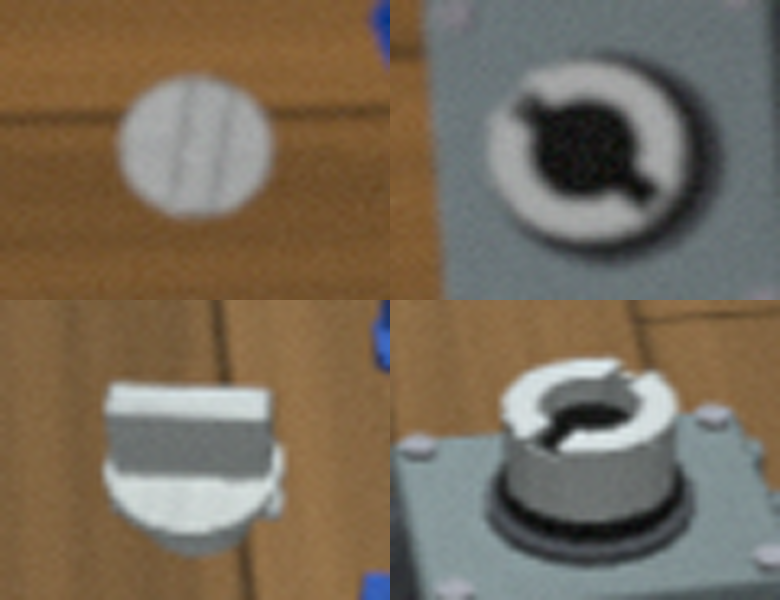

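The crop confirms the choice: a grey cap with a flat bar and a lug at its right, at top (378,237). The neck is at top (245,200), with its slots running diagonally. Next I rectify both views to the planes z=0.12, 0.067 and 0.033 to measure.

```bash
cat >> h.py <<'E'
def rect(n,im,cx,cy,z,half=.05,N=260):
    # image with x world right, y world up
    g=np.linspace(-half,half,N);X,Y=np.meshgrid(cx+g,cy-g)
    P=np.stack([X,Y,np.full_like(X,z)],-1)
    q=proj(n,P.reshape(-1,3)).astype(np.float32).reshape(N,N,2)
    return cv2.remap(im,q[...,0],q[...,1],cv2.INTER_CUBIC)
E
python3 - <<'E'
from h import *
I={n:cv2.imread(f"pics/{n}0.png") for n in C}
def draw(im,r,half=.05,N=260):
    for rr in r: cv2.circle(im,(N//2,N//2),int(rr/half*N/2),(0,0,255),1)
    cv2.line(im,(N//2-8,N//2),(N//2+8,N//2),(0,255,0),1);cv2.line(im,(N//2,N//2-8),(N//2,N//2+8),(0,255,0),1);return im
nx,ny=.597,.164;cx,cy=.510,-.138
rows=[]
for n in("top","side"):
    rows.append(np.hstack([draw(rect(n,I[n],nx,ny,.12),(.02,.033)),draw(rect(n,I[n],cx,cy,.033),(.028,)),draw(rect(n,I[n],cx,cy,.067),())]))
cv2.imwrite("pics/r0.png",np.vstack(rows))
E
```

```text
(no output)
```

View pics/r0.png

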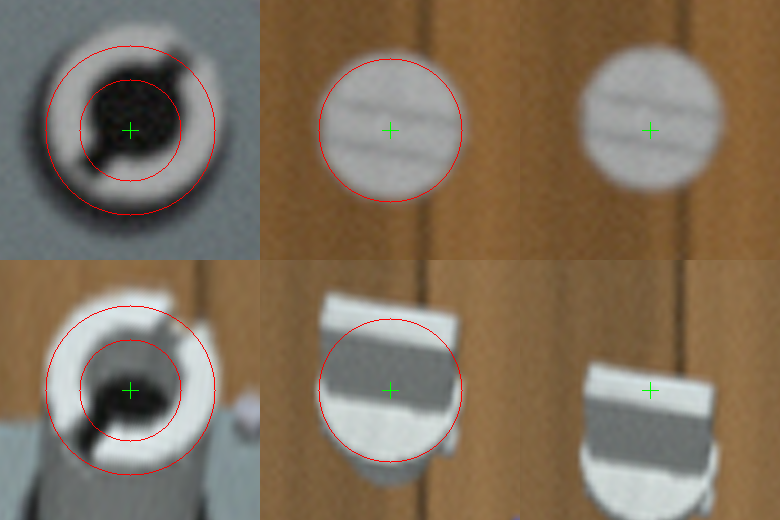

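```bash
cat >> h.py <<'E'
from scipy.spatial.transform import Rotation as Ro
def st():
    s=env.sense();q=s["tool_rot"];return s,Ro.from_quat([q[1],q[2],q[3],q[0]])
def yaw_of(R): # world direction of tool z (along the cap's bar), when tool x is down
    z=R.as_matrix()[:,2]; return np.arctan2(z[1],z[0])
def target(p,yaw):
    """row reaching TCP p with tool x down and tool z at yaw (mod pi)"""
    s,R=st(); y0=yaw_of(R); yaw=y0+(yaw-y0+np.pi/2)%np.pi-np.pi/2
    z=np.array([np.cos(yaw),np.sin(yaw),0]);x=np.array([0,0,-1.]);y=np.cross(z,x)
    T=Ro.from_matrix(np.stack([x,y,z],1))
    print("t",round(s["t"],2),"tcp",s["ee_pos"].round(4),"yaw",round(y0,3),"->",round(yaw,3),"j",s["joints"].round(2),"F",s["force"].round(1),"M",s["moment"].round(2),"g",round(s["grip_width"],3))
    print("row",R.inv().apply(np.array(p)-s["ee_pos"]).round(4),(R.inv()*T).as_rotvec().round(4))
E
python3 - <<'E'
from h import *
print(st()[1].as_matrix().round(3))
target((.51,-.137,.2),-.16)
target((.598,.168,.25),.93)
E
```

```text
[[-0.001  0.28   0.96 ]
 [-0.002  0.96  -0.28 ]
 [-1.    -0.002  0.   ]]
t 0.1 tcp [0.1538 0.5274 0.2303] yaw -0.284 -> -0.16 j [-1.33  0.31  0.01  1.51 -0.    1.32 -0.03] F [ 0.1  0.2 -0.7] M [-0.05 -0.03 -0.04] g 0.999
row [ 0.0315 -0.538   0.5279] [-1.237e-01 -1.000e-04  2.200e-03]
t 0.1 tcp [0.1538 0.5274 0.2303] yaw -0.284 -> 0.93 j [-1.33  0.31  0.01  1.51 -0.    1.32 -0.03] F [ 0.1  0.2 -0.7] M [-0.05 -0.03 -0.04] g 0.999
row [-0.0192 -0.2207  0.527 ] [-1.2137 -0.0013  0.0019]
```

Emit:
send_rows --pt "0 -0.2 0.2 0 0 0" --pt "0 -0.2 0.2 0 0 0" --pt "0 -0.2 0.2 0 0 0" --pt "0 -0.2 0.2 0 0 0" --pt "0 -0.2 0.2 0 0 0" --pt "0 -0.4 0.4 0 0 0" --pt "0 -0.4 0.4 0 0 0" --pt "0 -0.538 0.528 -0.124 0 0" --pt "0 -0.538 0.528 -0.124 0 0" --pt "0 -0.538 0.528 -0.124 0 0" --pt "0 -0.538 0.528 -0.124 0 0" --pt "0 -0.538 0.528 -0.124 0 0" --jaw 55 --squeeze 50

```text
t: 1.3
ee_pos: [0.4365, 0.003, 0.2312]
tool_rot: [0.705, 0.056, 0.705, -0.056]
force: [0.3, 0.5, -0.7]
grip_width: 0.55
```

```bash
python3 -c "
from h import *
target((.51,-.137,.10),-.16)"
```

```text
t 1.3 tcp [0.4365 0.003  0.2312] yaw -0.159 -> -0.16 j [-0.62  0.08  0.61  1.81 -0.05  1.27  1.42] F [ 0.3  0.5 -0.7] M [ 0.08 -0.04 -0.01] g 0.55
row [ 0.1312 -0.1267  0.0948] [ 0.0008  0.0001 -0.0008]
```

Emit:
send_rows --pt "0.03 -0.127 0.095 0 0 0" --pt "0.06 -0.127 0.095 0 0 0" --pt "0.1 -0.127 0.095 0 0 0" --pt "0.131 -0.127 0.095 0 0 0" --pt "0.131 -0.127 0.095 0 0 0" --pt "0.131 -0.127 0.095 0 0 0" --pt "0.131 -0.127 0.095 0 0 0"

```text
t: 2.0
ee_pos: [0.5097, -0.1354, 0.1003]
tool_rot: [0.705, 0.057, 0.705, -0.056]
force: [-0.3, 0.1, 0.2]
grip_width: 0.549
```

```bash
python3 -c "
from h import *
target((.51,-.137,.037),-.16)
for n in C:
  im=get_image(n)[...,::-1];cv2.imwrite(f'pics/{n}1.png',im)
  p=proj(n,[.51,-.137,.08])[0].astype(int);crop(im,p[0],p[1],60,45,6,f'{n}1c.png')
"
```

```text
t 2.0 tcp [ 0.5097 -0.1354  0.1003] yaw -0.16 -> -0.16 j [-0.28  0.44  0.67  1.78 -0.31  1.04  1.92] F [-0.3  0.1  0.2] M [-0.05 -0.04 -0.05] g 0.549
row [ 0.0633 -0.0016  0.0006] [ 0.0003 -0.0008 -0.0002]
```

View pics/side1c.png

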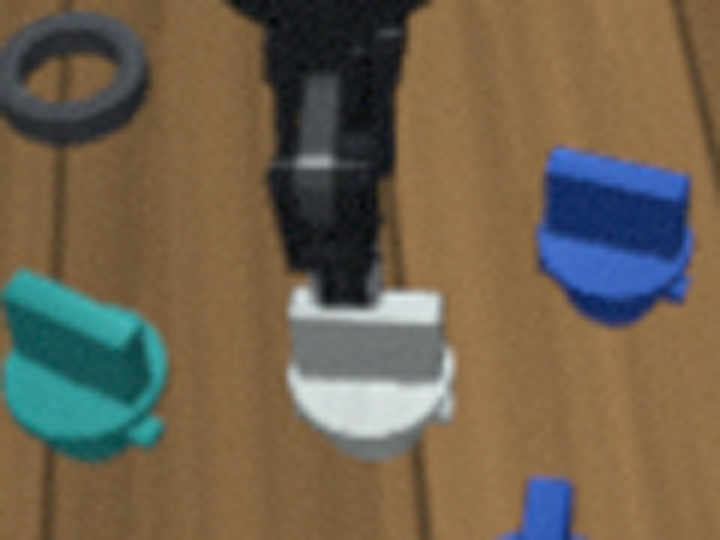

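```bash
python3 -c "
from h import *
s,R=st();m=R.as_matrix()
for n in C:
  p0=proj(n,[.51,-.137,.08])[0].astype(int)
  for dz in(0,-.0,-.011,.011):
   for dy in (-.026,.026):
    q=s['ee_pos']+m[:,1]*dy+m[:,2]*dz-m[:,0]*.006
    print(n,dy,dz,((proj(n,q)[0]-p0+[60,45])*6).round())
  print('bar',[((proj(n,[.51+.025*k*np.cos(.16),-.137-.025*k*np.sin(.16),.067])[0]-p0+[60,45])*6).round() for k in(-1,1)])
"
```

```text
side -0.026 0 [351. 280.]
side 0.026 0 [366. 153.]
side -0.026 -0.0 [351. 280.]
side 0.026 -0.0 [366. 153.]
side -0.026 -0.011 [316. 279.]
side 0.026 -0.011 [333. 152.]
side -0.026 0.011 [387. 281.]
side 0.026 0.011 [400. 154.]
bar [array([287., 298.]), array([439., 302.])]
top -0.026 0 [433. 277.]
top 0.026 0 [296. 259.]
top -0.026 -0.0 [433. 277.]
top 0.026 -0.0 [296. 259.]
top -0.026 -0.011 [429. 306.]
top 0.026 -0.011 [292. 288.]
top -0.026 0.011 [436. 248.]
top 0.026 0.011 [300. 230.]
bar [array([352., 335.]), array([369., 208.])]
```

View pics/top1c.png

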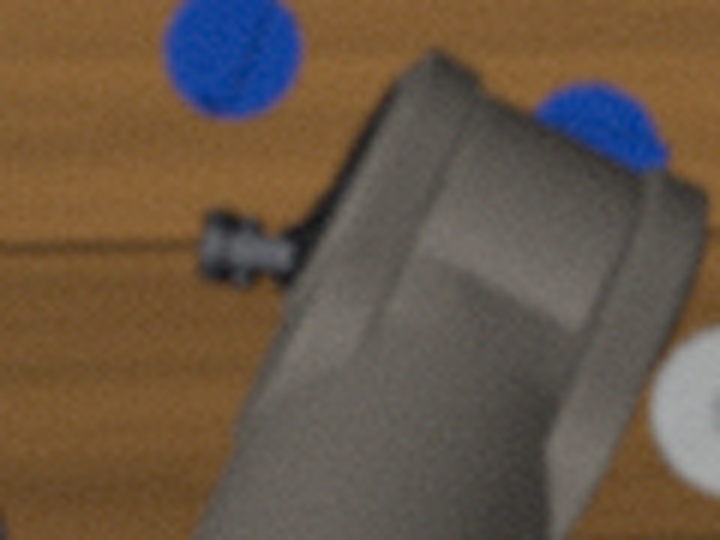

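The side crop shows the near finger centred at column 348 (expected 351) and the bar spanning 289–442 (expected 287–439). So I aim about 1.5 mm farther in x and go down.

Emit:
send_rows --pt "0.02 -0.0014 0.0022 0 0 0" --pt "0.04 -0.0014 0.0022 0 0 0" --pt "0.055 -0.0014 0.0022 0 0 0" --pt "0.063 -0.0014 0.0022 0 0 0" --pt "0.063 -0.0014 0.0022 0 0 0" --pt "0.063 -0.0014 0.0022 0 0 0"

```text
t: 2.7
ee_pos: [0.5128, -0.1373, 0.0385]
tool_rot: [0.706, 0.056, 0.704, -0.056]
force: [0.2, -0.4, 0.3]
grip_width: 0.55
```

Emit:
send_rows --pt "0 0 0 0 0 0" --pt "0 0 0 0 0 0" --pt "0 0 0 0 0 0" --pt "0 0 0 0 0 0" --pt "0 0 0 0 0 0" --pt "0 0 0 0 0 0" --pt "0 0 0 0 0 0" --pt "0 0 0 0 0 0" --jaw 0 --squeeze 60

```text
t: 3.5
ee_pos: [0.5126, -0.1376, 0.0381]
tool_rot: [0.705, 0.056, 0.704, -0.056]
force: [0.3, 1.2, 5.3]
grip_width: 0.153
```

```bash
python3 -c "
from h import *
target((.51,-.137,.035),-.16)
n='side'
im=get_image(n)[...,::-1]
p=proj(n,[.51,-.137,.06])[0].astype(int);crop(im,p[0],p[1],60,45,6,f'{n}2c.png')
"
```

```text
t 3.5 tcp [ 0.5126 -0.1376  0.0381] yaw -0.16 -> -0.16 j [-0.24  0.53  0.63  1.83 -0.38  0.91  1.98] F [0.3 1.2 5.3] M [ 0.08  0.07 -0.04] g 0.153
row [ 0.0031  0.0002 -0.0026] [ 0.0004  0.0017 -0.0002]
```

View pics/side2c.png

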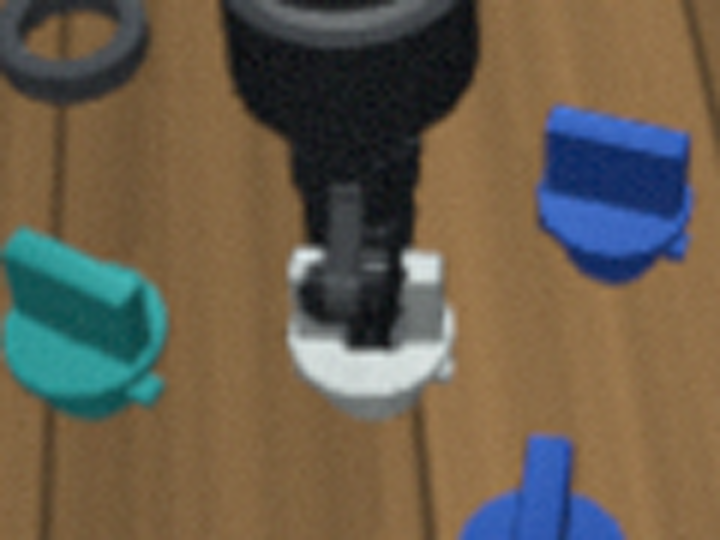

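Gripped: the pads are centred on the bar at column 367 and the opening is 13 mm. Lift and carry.

Emit:
send_rows --pt "-0.01 0 0 0 0 0" --pt "-0.03 0 0 0 0 0" --pt "-0.07 0 0 0 0 0" --pt "-0.11 0 0 0 0 0" --pt "-0.15 0 0 0 0 0" --pt "-0.17 0 0 0 0 0" --pt "-0.17 0 0 0 0 0" --pt "-0.17 0 0 0 0 0"

```text
t: 4.35
ee_pos: [0.5109, -0.1371, 0.2064]
tool_rot: [0.704, 0.057, 0.705, -0.056]
force: [0.3, 0.0, -2.1]
grip_width: 0.151
```

```bash
python3 -c "
from h import *
target((.598,.168,.205),.93)
"
```

```text
t 4.35 tcp [ 0.5109 -0.1371  0.2064] yaw -0.16 -> 0.93 j [-0.32  0.33  0.72  1.63 -0.23  1.27  1.85] F [ 0.3  0.  -2.1] M [ 0.04  0.07 -0.03] g 0.151
row [0.0014 0.3151 0.0374] [-1.0898 -0.0013 -0.0013]
```

Emit:
send_rows --pt "0 0.03 0.004 -0.1 0 0" --pt "0 0.07 0.008 -0.22 0 0" --pt "0 0.11 0.012 -0.35 0 0" --pt "0 0.15 0.018 -0.5 0 0" --pt "0 0.19 0.022 -0.65 0 0" --pt "0 0.23 0.027 -0.8 0 0" --pt "0 0.27 0.032 -0.93 0 0" --pt "0 0.3 0.036 -1.03 0 0" --pt "0 0.315 0.037 -1.09 0 0" --pt "0 0.315 0.037 -1.09 0 0" --pt "0 0.315 0.037 -1.09 0 0" --pt "0 0.315 0.037 -1.09 0 0"

```text
t: 5.55
ee_pos: [0.5979, 0.1649, 0.2063]
tool_rot: [0.632, -0.316, 0.634, 0.315]
force: [0.6, 0.3, -1.8]
grip_width: 0.152
```

```bash
python3 -c "
from h import *
target((.598,.168,.165),.93)
n='side'
im=get_image(n)[...,::-1]
p=proj(n,[.598,.168,.15])[0].astype(int);crop(im,p[0],p[1],65,50,6,f'{n}3c.png');print(p)
"
```

```text
t 5.55 tcp [0.5979 0.1649 0.2063] yaw 0.926 -> 0.93 j [-0.55  0.49  0.39  1.35 -0.18  1.34  2.34] F [ 0.6  0.3 -1.8] M [0.   0.07 0.02] g 0.152
row [0.0413 0.0018 0.0027] [-0.0039 -0.0031 -0.0002]
[324 136]
```

View pics/side3c.png

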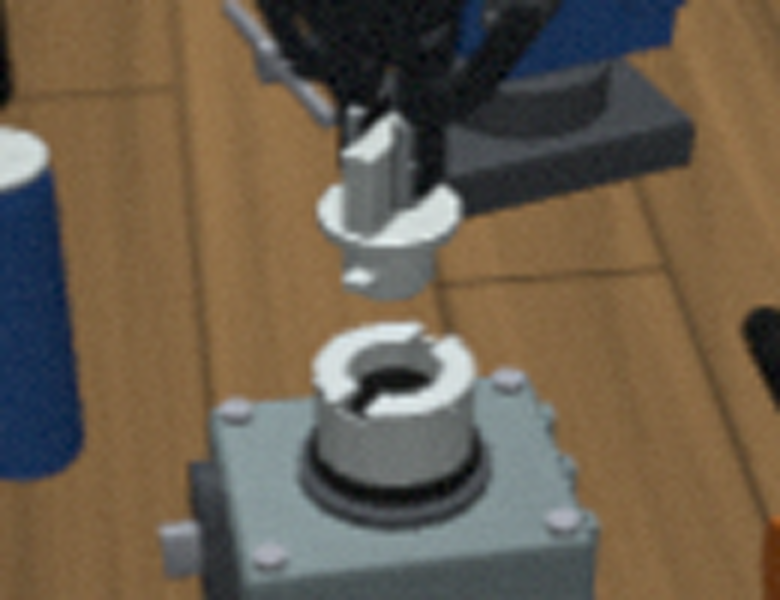

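```bash
cat > ov.py <<'E'
from h import *
def overlay(src,p,w,h,k,out,circ,segs=()):
    im=cv2.imread(src)
    def P(X): return np.round((proj("side",X)-p+[w,h])*k+k/2-.5).astype(int)
    a=np.linspace(0,2*np.pi,120)
    for x,y,z,r,col in circ:
        cv2.polylines(im,[P(np.stack([x+r*np.cos(a),y+r*np.sin(a),0*a+z],1))],True,col,1)
    for s,col in segs: cv2.polylines(im,[P(np.array(s))],False,col,1)
    cv2.imwrite(out,im)
def slot(x,y,z,th,wd=.0065,r0=.02,r1=.033):
    d=np.array([np.cos(th),np.sin(th),0]);n=np.array([-d[1],d[0],0]);c=np.array([x,y,z])
    return [([c+sg*d*r0+e*n*wd,c+sg*d*r1+e*n*wd],(0,0,255)) for sg in(1,-1) for e in(1,-1)]
E
python3 - <<'E'
from ov import *
x,y,z=.5979,.1649,.2063; th=.926
b=z-.038
d=np.array([np.cos(th),np.sin(th),0])
lug=slot(x,y,b+.014,th,.005,.0185,.027)
overlay("pics/side3c.png",np.array([324,136]),65,50,6,"pics/side3o.png",[(x,y,b+.033,.028,(0,0,255)),(x,y,b,.0155,(0,0,255)),(.598,.168,.12,.033,(0,255,0)),(.598,.168,.12,.02,(0,255,0))],lug+slot(.598,.168,.12,.93))
E
```

```text
(no output)
```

View pics/side3o.png

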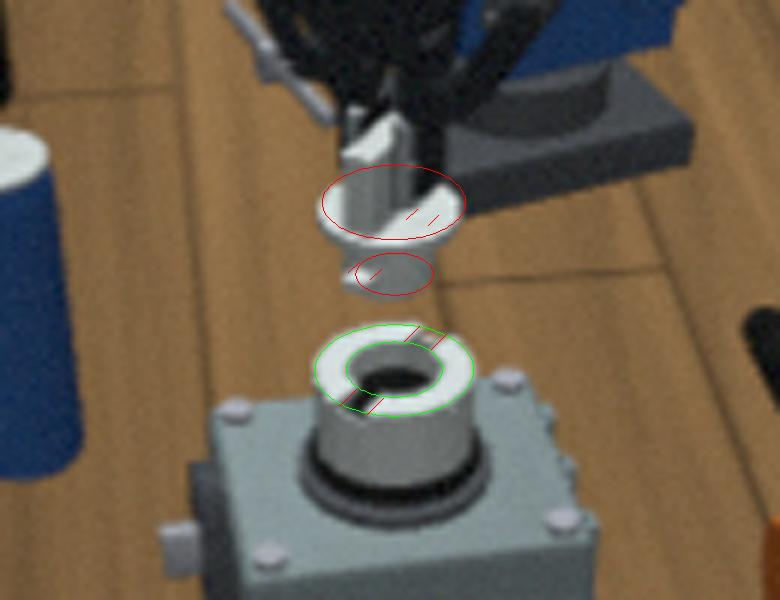

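```bash
python3 - <<'E'
from ov import *
def bar(x,y,z,th):
    d=np.array([np.cos(th),np.sin(th),0]);n=np.array([-d[1],d[0],0]);c=np.array([x,y,z])
    return [([c+a*d*.025+b*n*.007 for a,b in((1,1),(1,-1),(-1,-1),(-1,1),(1,1))],(0,255,255))]
p=proj("side",[.51,-.137,.06])[0].astype(int)
overlay("pics/side2c.png",p,60,45,6,"pics/side2o.png",[(.5126,-.1376,.033,.028,(0,0,255)),(.5126,-.1376,.0,.0155,(0,0,255))],bar(.5126,-.1376,.067,-.16))
x,y,z=.5979,.1649,.2063; th=.926;b=z-.038
overlay("pics/side3c.png",np.array([324,136]),65,50,6,"pics/side3o.png",[(x,y,b+.033,.028,(0,0,255)),(x,y,b,.0155,(0,0,255)),(.598,.168,.12,.033,(0,255,0)),(.598,.168,.12,.02,(0,255,0))],bar(x,y,b+.067,th))
a=cv2.imread("pics/side2o.png")[180:450,200:540];c=cv2.imread("pics/side3o.png")[60:330,220:560]
cv2.imwrite("pics/o23.png",np.hstack([a,c]))
E
```

```text
(no output)
```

View pics/o23.png

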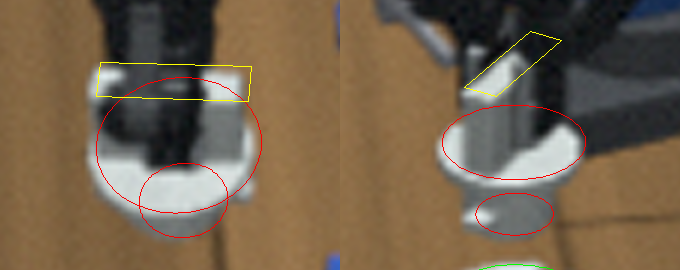

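```bash
python3 -c "
from h import *
target((.5995,.1695,.151),.93)
"
```

```text
t 5.6 tcp [0.5981 0.165  0.2067] yaw 0.926 -> 0.93 j [-0.55  0.49  0.39  1.35 -0.18  1.34  2.34] F [ 0.   0.1 -1.8] M [0.01 0.01 0.04] g 0.153
row [0.0557 0.0016 0.0045] [-0.0038 -0.0021  0.0001]
```

Emit:
send_rows --pt "0.01 0.0016 0.0045 -0.004 -0.002 0" --pt "0.03 0.0016 0.0045 -0.004 -0.002 0" --pt "0.042 0.0016 0.0045 -0.004 -0.002 0" --pt "0.047 0.0016 0.0045 -0.004 -0.002 0" --pt "0.05 0.0016 0.0045 -0.004 -0.002 0" --pt "0.053 0.0016 0.0045 -0.004 -0.002 0" --pt "0.0555 0.0016 0.0045 -0.004 -0.002 0" --pt "0.0555 0.0016 0.0045 -0.004 -0.002 0" --pt "0.0555 0.0016 0.0045 -0.004 -0.002 0"

```text
t: 6.5
ee_pos: [0.6, 0.1723, 0.1522]
tool_rot: [0.632, -0.318, 0.63, 0.319]
force: [0.3, 0.0, -1.7]
grip_width: 0.156
```

```bash
python3 -c "
from h import *
target((.5995,.1695,.147),.93)
n='side'
im=get_image(n)[...,::-1]
p=np.array([324,140]);crop(im,p[0],p[1],65,50,6,f'{n}4c.png')
from ov import *
x,y,z=st()[0]['ee_pos'];b=z-.038
overlay('pics/side4c.png',p,65,50,6,'pics/side4o.png',[(x,y,b+.033,.028,(0,0,255)),(.598,.168,.12,.033,(0,255,0))])
"
```

```text
t 6.5 tcp [0.6    0.1723 0.1522] yaw 0.934 -> 0.93 j [-0.55  0.53  0.38  1.43 -0.2   1.22  2.35] F [ 0.3  0.  -1.7] M [-0.02 -0.06 -0.02] g 0.156
row [ 0.0052 -0.0012 -0.0026] [0.0043 0.0026 0.0004]
```

View pics/side4o.png

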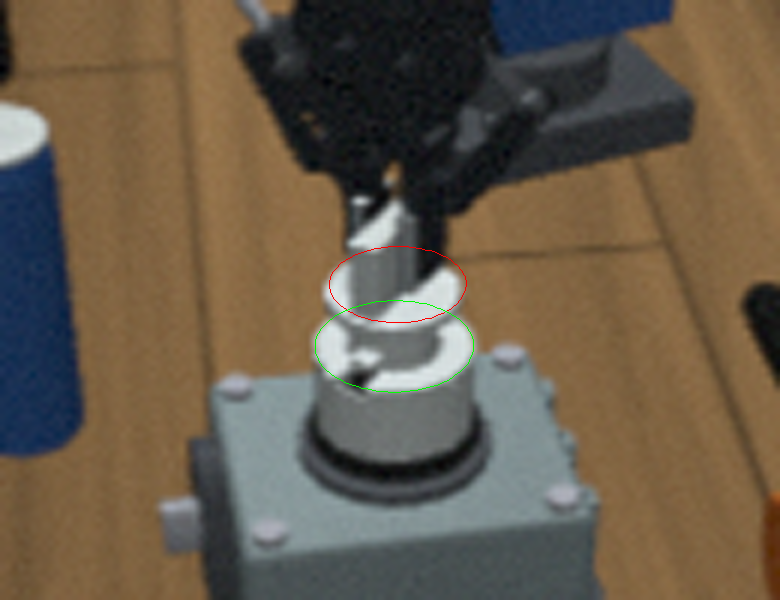

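Emit:
send_rows --pt "0 0 0 0 0 0" --pt "0 0 0 0 0 0"

```text
t: 6.75
ee_pos: [0.6, 0.1723, 0.152]
tool_rot: [0.632, -0.318, 0.631, 0.319]
force: [-1.2, -0.2, -2.6]
grip_width: 0.152
```

```bash
python3 -c "
from h import *
target((.5995,.1700,.145),.93)
"
```

```text
t 6.75 tcp [0.6    0.1723 0.152 ] yaw 0.934 -> 0.93 j [-0.55  0.53  0.38  1.43 -0.2   1.22  2.35] F [-1.2 -0.2 -2.6] M [-0.04  0.02 -0.01] g 0.152
row [ 0.007  -0.001  -0.0021] [0.0043 0.0024 0.0003]
```

Emit:
send_rows --pt "0.002 -0.0005 -0.001 0.004 0 0" --pt "0.004 -0.0005 -0.001 0.004 0 0" --pt "0.006 -0.0005 -0.001 0.004 0 0" --pt "0.007 -0.0005 -0.001 0.004 0 0" --pt "0.007 -0.0005 -0.001 0.004 0 0"

```text
t: 7.25
ee_pos: [0.5996, 0.1718, 0.1451]
tool_rot: [0.633, -0.317, 0.631, 0.318]
force: [0.2, 0.8, 0.1]
grip_width: 0.154
```

```bash
python3 -c "
from h import *
target((.5995,.1700,.145),.93)
"
```

```text
t 7.25 tcp [0.5996 0.1718 0.1451] yaw 0.931 -> 0.93 j [-0.55  0.53  0.38  1.44 -0.2   1.21  2.35] F [0.2 0.8 0.1] M [ 0.38  0.07 -0.06] g 0.154
row [ 0.0001 -0.0009 -0.0015] [ 0.0007  0.0029 -0.0003]
```

Emit:
send_rows --pt "0.001 0 0 0 0 0" --pt "0.002 0 0 0 0 0" --pt "0.003 0 0 0 0 0" --pt "0.003 0 0 0 0 0"

```text
t: 7.65
ee_pos: [0.5997, 0.1718, 0.1424]
tool_rot: [0.633, -0.317, 0.631, 0.318]
force: [-1.4, 2.3, 4.9]
grip_width: 0.154
```

```bash
python3 -c "
from h import *
target((.5995,.1700,.145),.93)
n='side'
im=get_image(n)[...,::-1]
p=np.array([324,140]);crop(im,p[0],p[1],65,50,6,f'{n}5c.png')
"
```

```text
t 7.65 tcp [0.5997 0.1718 0.1424] yaw 0.931 -> 0.93 j [-0.55  0.53  0.38  1.44 -0.2   1.2   2.35] F [-1.4  2.3  4.9] M [ 0.54  0.5  -0.05] g 0.154
row [-0.0026 -0.0009 -0.0015] [ 0.0007  0.0032 -0.0002]
```

View pics/side5c.png

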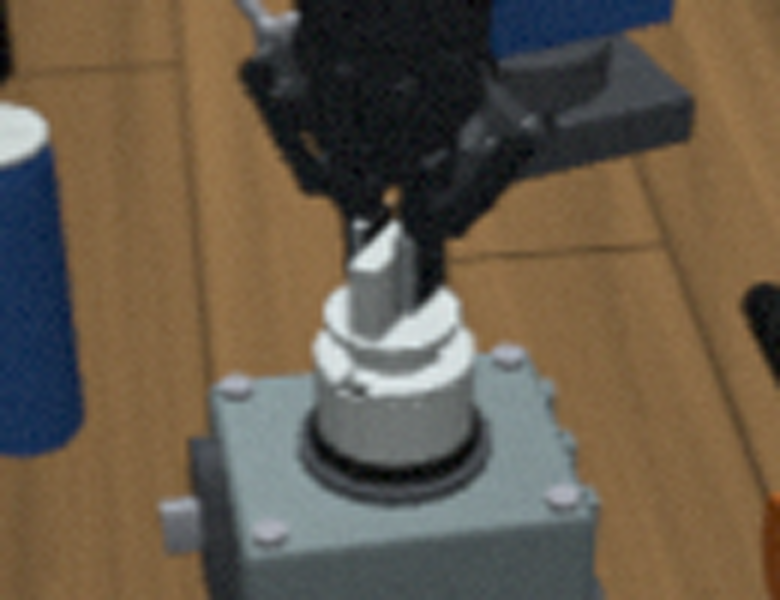

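Emit:
send_rows --pt "0 0.0008 0 0 0 0" --pt "0 0.0012 0 0 0 0" --pt "0.0015 0.0012 0 0 0 0" --pt "0.0015 0.0012 0 0 0 0"

```text
t: 8.1
ee_pos: [0.5996, 0.1718, 0.1409]
tool_rot: [0.633, -0.317, 0.631, 0.317]
force: [0.0, 2.1, 5.3]
grip_width: 0.153
```

```bash
python3 -c "
from h import *
target((.5995,.1700,.145),.93)
n='side'
im=get_image(n)[...,::-1]
p=np.array([324,145]);crop(im,p[0],p[1],25,18,16,f'{n}6c.png')
"
```

```text
t 8.1 tcp [0.5996 0.1718 0.1409] yaw 0.93 -> 0.93 j [-0.55  0.53  0.38  1.45 -0.2   1.2   2.35] F [0.  2.1 5.3] M [ 0.42  0.11 -0.04] g 0.153
row [-0.0041 -0.001  -0.0015] [0.0001 0.0036 0.0017]
```

View pics/side6c.png

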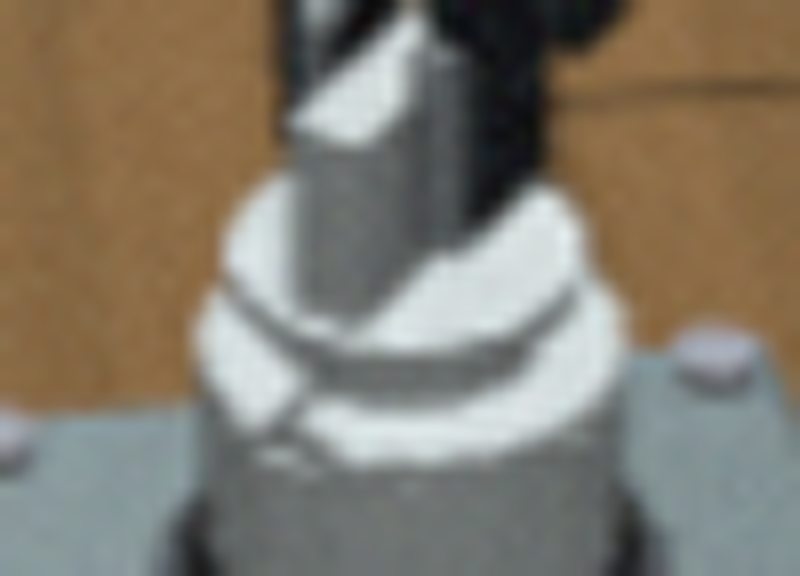

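Force rose only 0.4 N over 1.5 mm, which is the spring rate, so the lugs are in the slots. The crop shows the lug sunk in the slot at crop pixel (290,440). Press to about 24.5 mm deep.

Emit:
send_rows --pt "0.002 0.0005 0.0008 0 0 0" --pt "0.004 0.0005 0.0008 0 0 0" --pt "0.006 0.0005 0.0008 0 0 0" --pt "0.008 0.0005 0.0008 0 0 0" --pt "0.0095 0.0005 0.0008 0 0 0" --pt "0.0095 0.0005 0.0008 0 0 0"

```text
t: 8.75
ee_pos: [0.5996, 0.1719, 0.132]
tool_rot: [0.633, -0.317, 0.631, 0.317]
force: [-1.8, 0.5, 9.5]
grip_width: 0.151
```

```bash
python3 -c "
from h import *
target((.5995,.1700,.1307),.93)
n='side'
im=get_image(n)[...,::-1]
p=np.array([324,145]);crop(im,p[0],p[1],25,18,16,f'{n}7c.png')
"
```

```text
t 8.75 tcp [0.5996 0.1719 0.132 ] yaw 0.93 -> 0.93 j [-0.55  0.54  0.37  1.46 -0.21  1.18  2.35] F [-1.8  0.5  9.5] M [0.1  0.44 0.08] g 0.151
row [ 0.0013 -0.001  -0.0016] [-0.0002  0.0026  0.0021]
```

View pics/side7c.png

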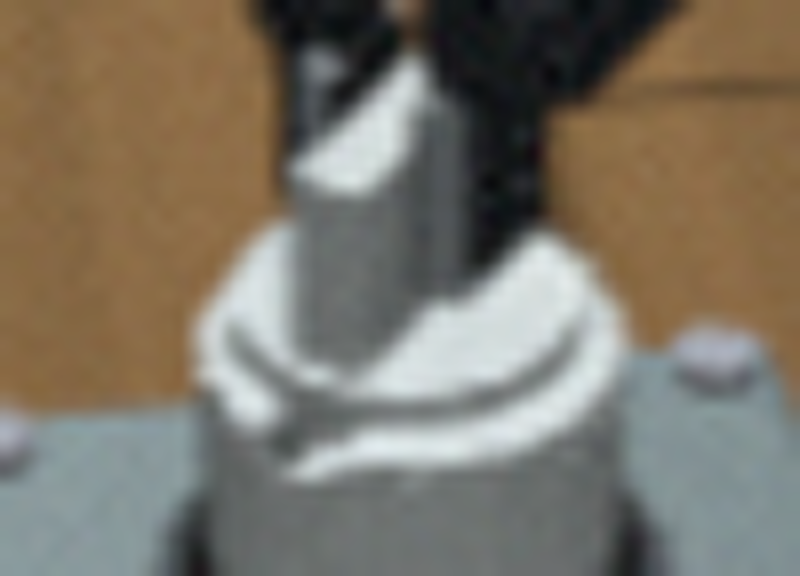

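Emit:
send_rows --pt "0.0008 0 0 0 0 0" --pt "0.0008 0 0 0.05 0 0" --pt "0.0008 0 0 0.1 0 0" --pt "0.0008 0 0 0.15 0 0" --pt "0.0008 0 0 0.2 0 0" --pt "0.0008 0 0 0.25 0 0" --pt "0.0008 0 0 0.3 0 0" --pt "0.0008 0 0 0.3 0 0"

```text
t: 9.6
ee_pos: [0.6009, 0.1715, 0.1318]
tool_rot: [0.675, -0.219, 0.67, 0.218]
force: [0.0, 0.3, 8.1]
grip_width: 0.151
```

```bash
python3 -c "
from h import *
target((.5996,.1719,.1307),.06)
n='side'
im=get_image(n)[...,::-1]
p=np.array([324,145]);crop(im,p[0],p[1],25,18,16,f'{n}8c.png')
"
```

```text
t 9.6 tcp [0.6009 0.1715 0.1318] yaw 0.628 -> 0.06 j [-0.6   0.55  0.44  1.46 -0.24  1.18  2.08] F [0.  0.3 8.1] M [ 0.07  0.05 -0.02] g 0.151
row [ 0.0011  0.0011 -0.0008] [0.5685 0.006  0.0016]
```

View pics/side8c.png

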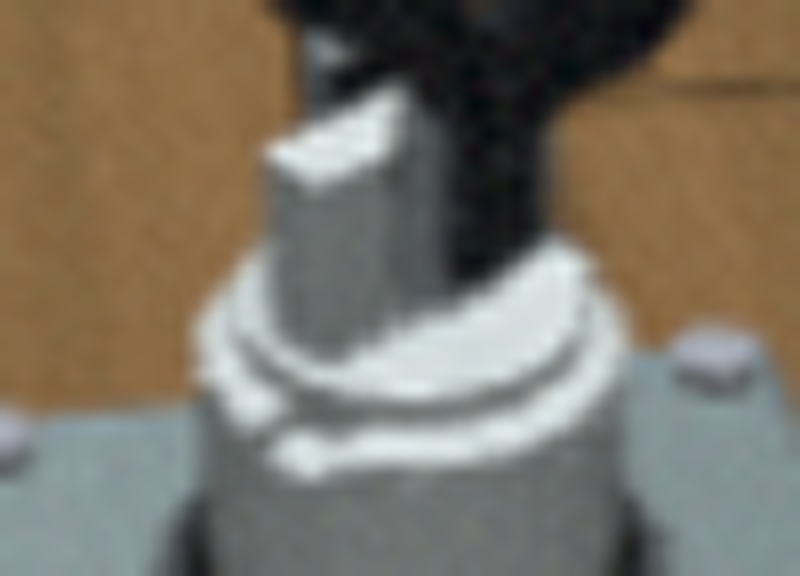

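Emit:
send_rows --pt "0.001 0.0003 0 0 0 0" --pt "0.001 0.0003 0 0.06 0 0" --pt "0.001 0.0003 0 0.12 0 0" --pt "0.001 0.0003 0 0.18 0 0" --pt "0.001 0.0003 0 0.24 0 0" --pt "0.001 0.0003 0 0.3 0 0" --pt "0.001 0.0003 0 0.36 0 0" --pt "0.001 0.0003 0 0.4 0 0" --pt "0.001 0.0003 0 0.4 0 0"

```text
t: 10.55
ee_pos: [0.601, 0.1708, 0.131]
tool_rot: [0.705, -0.081, 0.7, 0.08]
force: [0.0, -0.7, 8.3]
grip_width: 0.155
```

```bash
python3 -c "
from h import *
target((.5996,.1719,.1307),.06)
"
```

```text
t 10.55 tcp [0.601  0.1708 0.131 ] yaw 0.228 -> 0.06 j [-0.65  0.57  0.53  1.46 -0.3   1.19  1.72] F [ 0.  -0.7  8.3] M [-0.18  0.03  0.  ] g 0.155
row [ 0.0003  0.0014 -0.0011] [0.1681 0.0065 0.0017]
```

Emit:
send_rows --pt "0.0006 0 0 0.04 0 0" --pt "0.0006 0 0 0.08 0 0" --pt "0.0006 0 0 0.11 0 0" --pt "0.0006 0 0 0.14 0 0" --pt "0.0006 0 0 0.17 0 0" --pt "0.0006 0 0 0.17 0 0"

```text
t: 11.15
ee_pos: [0.6009, 0.1705, 0.1304]
tool_rot: [0.709, -0.021, 0.705, 0.02]
force: [0.0, -1.7, 8.3]
grip_width: 0.154
```

```bash
python3 -c "
from h import *
target((.5996,.1719,.1307),.06)
"
```

```text
t 11.15 tcp [0.6009 0.1705 0.1304] yaw 0.058 -> 0.06 j [-0.68  0.57  0.57  1.46 -0.32  1.19  1.57] F [ 0.  -1.7  8.3] M [-0.19  0.07  0.02] g 0.154
row [-0.0003  0.0015 -0.0013] [-0.0019  0.0064  0.0014]
```

Emit:
send_rows --pt "0.0003 -0.0006 0 0.03 0 0" --pt "0.0003 -0.0006 0 0.06 0 0" --pt "0.0003 -0.0006 0 0.08 0 0" --pt "0.0003 -0.0006 0 0.08 0 0"

```text
t: 11.55
ee_pos: [0.6009, 0.1706, 0.1302]
tool_rot: [0.709, 0.007, 0.705, -0.007]
force: [0.2, 0.2, 9.1]
grip_width: 0.151
```

```bash
python3 -c "
from h import *
target((.5996,.1719,.1307),.06)
n='side'
im=get_image(n)[...,::-1]
p=np.array([324,145]);crop(im,p[0],p[1],25,18,16,f'{n}9c.png')
"
```

```text
t 11.55 tcp [0.6009 0.1706 0.1302] yaw -0.021 -> 0.06 j [-0.69  0.58  0.59  1.47 -0.33  1.19  1.5 ] F [0.2 0.2 9.1] M [-0.16  0.09  0.2 ] g 0.151
row [-0.0005  0.0013 -0.0014] [-0.0806  0.0065  0.0005]
```

View pics/side9c.png

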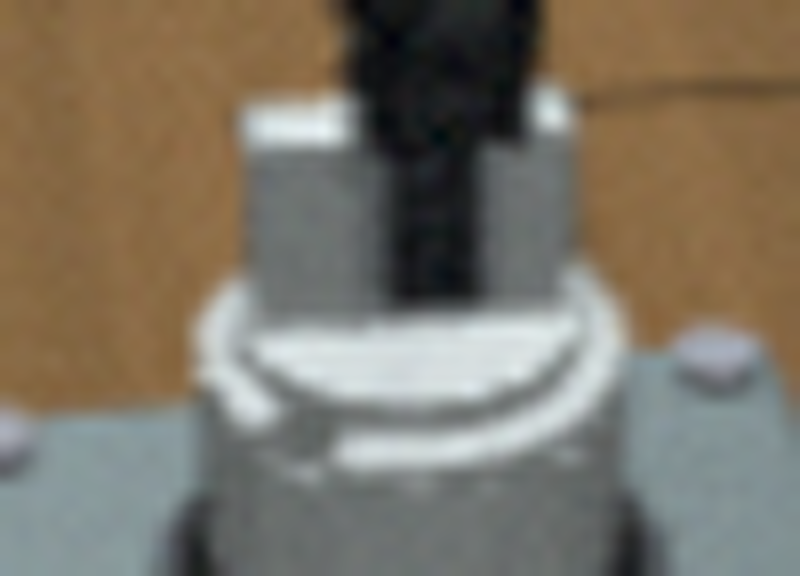

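Emit:
send_rows --pt "0 0 0 0.03 0 0" --pt "0 0 0 0.05 0 0" --pt "0 0 0 0.05 0 0"

```text
t: 11.9
ee_pos: [0.6011, 0.1713, 0.1302]
tool_rot: [0.709, 0.025, 0.704, -0.024]
force: [-0.0, 0.4, 8.9]
grip_width: 0.154
```

```bash
python3 -c "
from h import *
target((.5996,.1719,.1307),-.04)
"
```

```text
t 11.9 tcp [0.6011 0.1713 0.1302] yaw -0.07 -> -0.04 j [-0.69  0.58  0.6   1.46 -0.34  1.19  1.45] F [-0.   0.4  8.9] M [0.02 0.   0.24] g 0.154
row [-0.0005  0.0005 -0.0016] [-0.0299  0.007  -0.0009]
```

Emit:
send_rows --pt "0 0 0 0.03 0 0" --pt "0 0 0 0.06 0 0" --pt "0 0 0 0.08 0 0" --pt "0 0 0 0.08 0 0"

```text
t: 12.3
ee_pos: [0.6011, 0.1715, 0.1302]
tool_rot: [0.708, 0.053, 0.703, -0.052]
force: [0.8, 1.4, 8.9]
grip_width: 0.153
```

```bash
python3 -c "
from h import *
target((.5996,.1719,.1307),-.04)
n='side'
im=get_image(n)[...,::-1]
p=np.array([324,145]);crop(im,p[0],p[1],25,18,16,f'{n}10c.png')
"
```

```text
t 12.3 tcp [0.6011 0.1715 0.1302] yaw -0.148 -> -0.04 j [-0.71  0.58  0.62  1.47 -0.35  1.2   1.38] F [0.8 1.4 8.9] M [ 0.06 -0.04  0.66] g 0.153
row [-0.0005  0.0002 -0.0016] [-0.108   0.0071 -0.0009]
```

View pics/side10c.png

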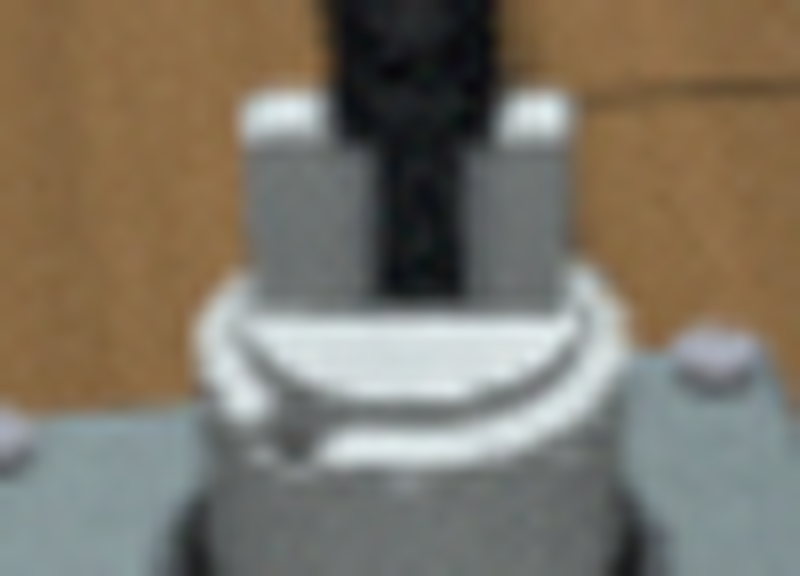

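Moment is up to 0.66 N m, so the hard stop is reached. Unwind the rubber partly and let the cap rise.

Emit:
send_rows --pt "0 0 0 -0.04 0 0" --pt "0 0 0 -0.06 0 0" --pt "-0.002 0 0 -0.06 0 0" --pt "-0.004 0 0 -0.06 0 0" --pt "-0.006 0 0 -0.06 0 0" --pt "-0.007 0 0 -0.06 0 0" --pt "-0.007 0 0 -0.06 0 0"

```text
t: 13.05
ee_pos: [0.6008, 0.1716, 0.1355]
tool_rot: [0.709, 0.032, 0.704, -0.032]
force: [5.7, 1.1, 1.5]
grip_width: 0.15
```

```bash
python3 -c "
from h import *
target((.5996,.1719,.1307),-.04)
n='side'
im=get_image(n)[...,::-1]
p=np.array([324,145]);crop(im,p[0],p[1],25,18,16,f'{n}11c.png')
"
```

```text
t 13.05 tcp [0.6008 0.1716 0.1355] yaw -0.09 -> -0.04 j [-0.7   0.58  0.61  1.46 -0.34  1.21  1.43] F [5.7 1.1 1.5] M [ 0.1  -1.31  0.29] g 0.15
row [ 0.0048  0.0002 -0.0013] [-0.0501  0.0061 -0.0008]
```

View pics/side11c.png

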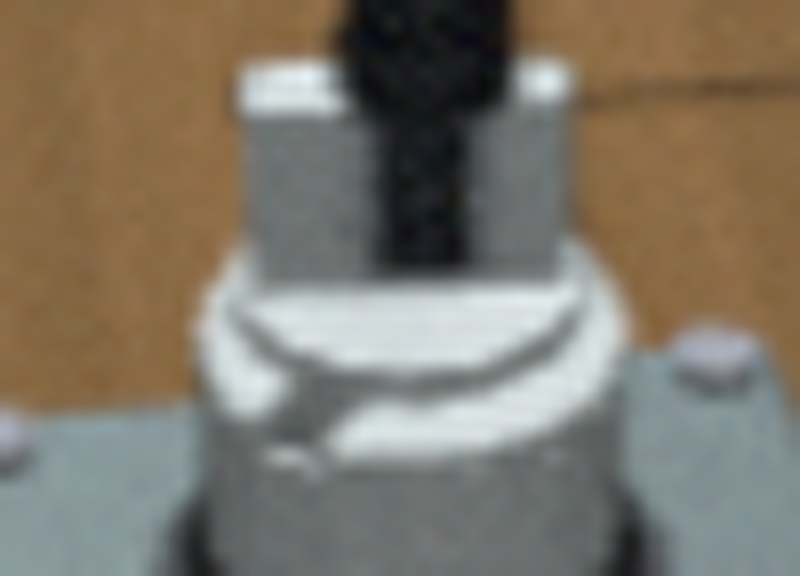

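Emit:
send_rows --pt "0 0 0 0 0 0" --pt "0 0 0 0 0 0"

```text
t: 13.3
ee_pos: [0.6009, 0.1716, 0.1355]
tool_rot: [0.709, 0.032, 0.704, -0.032]
force: [5.7, 0.6, 1.5]
grip_width: 0.147
```

```bash
python3 -c "
from h import *
target((.5996,.1719,.1307),-.04)
print(st()[1].as_matrix().round(4))
"
```

```text
t 13.3 tcp [0.6009 0.1716 0.1355] yaw -0.09 -> -0.04 j [-0.7   0.58  0.61  1.46 -0.34  1.21  1.43] F [5.7 0.6 1.5] M [ 0.11 -1.38  0.3 ] g 0.147
row [ 0.0048  0.0002 -0.0013] [-0.0501  0.0061 -0.0007]
[[ 6.200e-03  9.000e-02  9.959e-01]
 [ 3.000e-04  9.959e-01 -9.000e-02]
 [-1.000e+00  9.000e-04  6.100e-03]]
```

Emit:
send_rows --pt "0 0 0.0008 0 0 0" --pt "0 0 0.0015 0 0 0" --pt "0 0 0.0015 0 0 0"

```text
t: 13.6
ee_pos: [0.601, 0.1716, 0.1353]
tool_rot: [0.707, 0.032, 0.705, -0.032]
force: [4.7, -0.2, 3.1]
grip_width: 0.153
```

```bash
python3 -c "
from h import *
target((.5996,.1719,.1307),-.04)
"
```

```text
t 13.6 tcp [0.601  0.1716 0.1353] yaw -0.09 -> -0.04 j [-0.7   0.58  0.61  1.45 -0.34  1.21  1.43] F [ 4.7 -0.2  3.1] M [-0.11 -1.19  0.26] g 0.153
row [ 0.0046  0.0002 -0.0014] [-0.0501  0.0028 -0.0007]
```

Emit:
send_rows --pt "0 0 0.001 0 0 0" --pt "-0.0005 0 0.002 0 0 0" --pt "-0.0015 0 0.002 0 0 0" --pt "-0.0025 0 0.002 0 0 0" --pt "-0.0025 0 0.002 0 0 0"

```text
t: 14.1
ee_pos: [0.6012, 0.1717, 0.137]
tool_rot: [0.706, 0.032, 0.707, -0.032]
force: [1.8, -1.2, -0.3]
grip_width: 0.153
```

```bash
python3 -c "
from h import *
target((.5996,.1719,.1307),-.04)
n='side'
im=get_image(n)[...,::-1]
p=np.array([324,145]);crop(im,p[0],p[1],25,18,16,f'{n}12c.png')
"
```

```text
t 14.1 tcp [0.6012 0.1717 0.137 ] yaw -0.09 -> -0.04 j [-0.69  0.58  0.61  1.45 -0.34  1.22  1.43] F [ 1.8 -1.2 -0.3] M [-0.36 -0.45  0.21] g 0.153
row [ 0.0063  0.0001 -0.0016] [-0.0499 -0.001  -0.0007]
```

View pics/side12c.png

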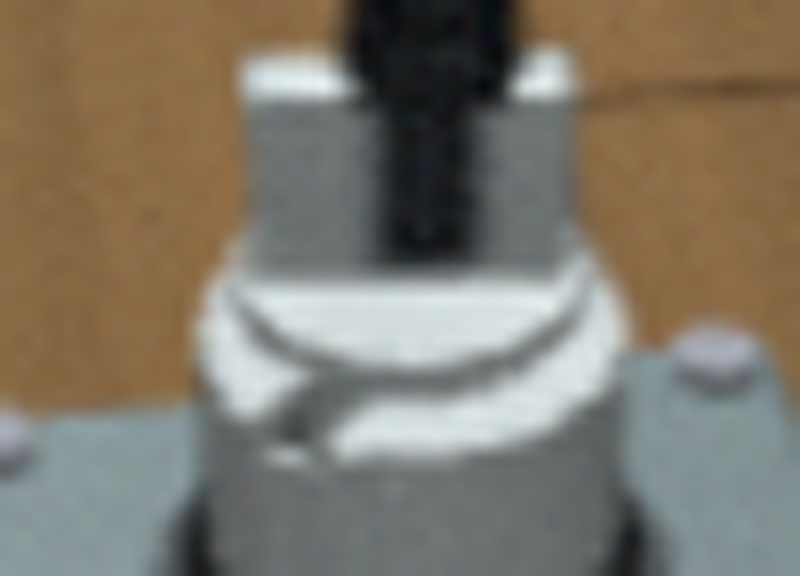

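Emit:
send_rows --pt "-0.001 0 0.0008 -0.02 0 0" --pt "-0.0015 0 0.0008 -0.02 0 0" --pt "-0.0015 0 0.0008 -0.02 0 0"

```text
t: 14.45
ee_pos: [0.6014, 0.1717, 0.1383]
tool_rot: [0.706, 0.025, 0.708, -0.024]
force: [-1.6, -1.8, -1.2]
grip_width: 0.147
```

```bash
python3 -c "
from h import *
target((.5996,.1719,.1307),-.04)
"
```

```text
t 14.45 tcp [0.6014 0.1717 0.1383] yaw -0.07 -> -0.04 j [-0.69  0.58  0.6   1.44 -0.34  1.22  1.45] F [-1.6 -1.8 -1.2] M [-0.49  0.33  0.15] g 0.147
row [ 0.0076  0.0001 -0.0018] [-0.03   -0.0026 -0.0008]
```

Nearly no load left, and the height (0.138) is about 2 mm above the unrisen limit or better. Release.

Emit:
send_rows --pt "0 0 0 0 0 0" --pt "0 0 0 0 0 0" --pt "0 0 0 0 0 0" --pt "0 0 0 0 0 0" --pt "0 0 0 0 0 0" --pt "0 0 0 0 0 0" --jaw 50

```text
t: 15.05
ee_pos: [0.6029, 0.1721, 0.1392]
tool_rot: [0.707, 0.025, 0.706, -0.024]
force: [-0.2, 0.4, -0.9]
grip_width: 0.494
```

Emit:
send_rows --pt "-0.01 0 0 0 0 0" --pt "-0.03 0 0 0 0 0" --pt "-0.06 0 0 0 0 0" --pt "-0.1 0 0 0 0 0" --pt "-0.12 0 0 0 0 0" --pt "-0.12 -0.04 -0.04 0 0 0" --pt "-0.12 -0.08 -0.08 0 0 0" --pt "-0.12 -0.12 -0.12 0 0 0" --pt "-0.12 -0.16 -0.14 0 0 0" --pt "-0.12 -0.2 -0.14 0 0 0" --pt "-0.12 -0.2 -0.14 0 0 0" --pt "-0.12 -0.2 -0.14 0 0 0"

```text
t: 16.25
ee_pos: [0.4492, -0.0194, 0.2598]
tool_rot: [0.708, 0.028, 0.705, -0.025]
force: [0.6, 1.3, 0.2]
grip_width: 0.498
```

```bash
python3 - <<'E'
from ov import *
target((.5996,.1719,.1307),-.04)
I={}
for n in C:
    I[n]=get_image(n)[...,::-1].copy();cv2.imwrite(f"pics/{n}20.png",I[n])
p=np.array([324,145]);crop(I['side'],324,145,25,18,16,'side20c.png')
# model at locked pose vs unrisen, camera offset guess: x-1.5,y-1.5mm
def bar(x,y,z,th,col):
    d=np.array([np.cos(th),np.sin(th),0]);n=np.array([-d[1],d[0],0]);c=np.array([x,y,z])
    return [([c+a*d*.025+b*n*.007 for a,b in((1,1),(1,-1),(-1,-1),(-1,1),(1,1))],col)]
x,y=.598,.168
overlay('pics/side20c.png',p,25,18,16,'pics/side20o.png',[(x,y,.12,.033,(0,255,0)),(x,y,.12-.019+.033,.028,(0,0,255))],bar(x,y,.12-.019+.067,0,(0,0,255))+bar(x,y,.12-.023+.067,0,(255,0,0)))
a=cv2.imread('pics/side20c.png');b=cv2.imread('pics/side20o.png')
t=cv2.resize(I['top'][175:225,215:275],(480,400),interpolation=cv2.INTER_CUBIC)
cv2.imwrite('pics/f20.png',np.vstack([np.hstack([cv2.resize(b,(780,560))])]));cv2.imwrite('pics/t20.png',t)
E
```

```text
t 16.25 tcp [ 0.4492 -0.0194  0.2598] yaw -0.074 -> -0.04 j [-0.68  0.09  0.76  1.74 -0.07  1.33  1.58] F [0.6 1.3 0.2] M [ 0.04 -0.01 -0.04] g 0.498
row [0.1303 0.2014 0.1354] [-0.0341  0.0033 -0.0038]
```

View pics/f20.png

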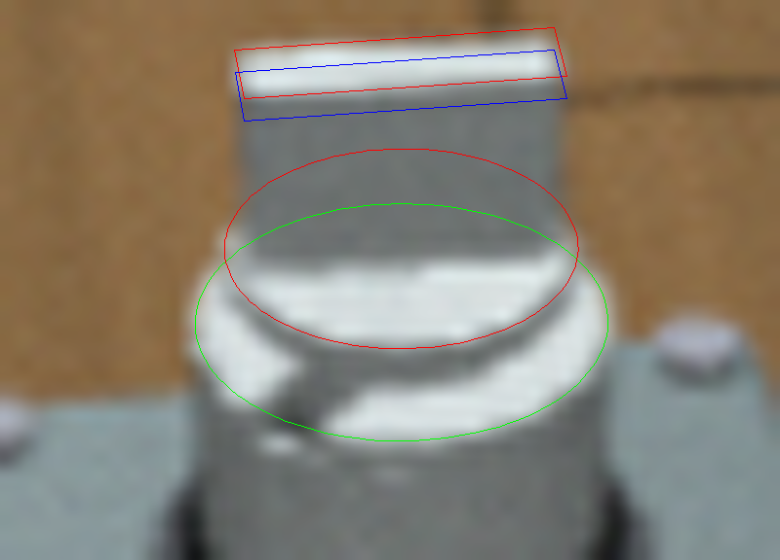

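View pics/side20.png

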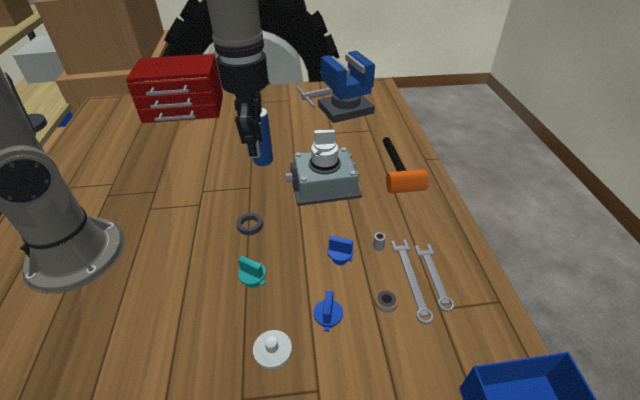

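View pics/t20.png

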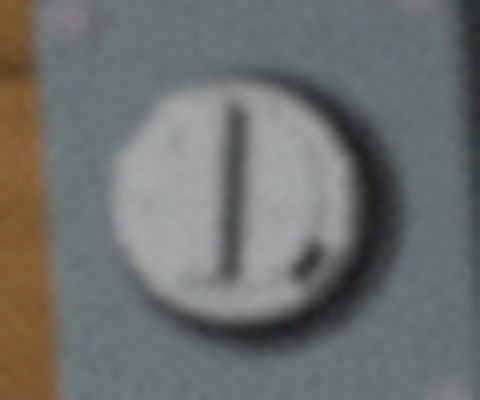

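The side view shows the bar's front top edge at row ~90 of the crop. The locked model gives 87 and the unrisen one 110. The disc edge also lies on the locked outline at row ~348. The top view shows the bar about 0.9 rad clockwise of the visible slot. Nothing else has moved, so I hand it in.

```bash
python3 -c "
from h import *
print(job.finish_job())"
```

```text
the job is handed in; nothing more can be done
None
```

The aluminium filler cap is on the gear-case neck, locked and standing upright. The gripper is open and clear of it, and I handed the job in at about 16 s.

- **Seating:** I lowered the lugs into the slots at about 0.93 rad. The force rose only 0.4 N over 1.5 mm of travel, so the lugs were in the slots and the cap was on the spring.
- **Twisting:** I pressed it to about 24 to 25 mm deep and turned it clockwise until the moment climbed to 0.66 N m at the stop. I then eased off and let it rise. The largest upward force I read was about 11 N, well under the 45 N limit; readings came only between moves.
- **Last checks:** In the side view after release, the grip and disc match the locked height within about 0.5 mm and are well above the unrisen height. The bar lies about 0.9 rad clockwise of the slots. Everything else looks unmoved.

Some things did not agree:

- **Calibration:** Camera and arm positions differed by 1.5 to 3 mm.
- **Depth:** The depth I worked out from force and from arm position differed by up to about 2 mm.
- **Turn:** The arm turned about 1.08 rad before the stop was clear, against a nominal 0.87, because the rubber neck and the grip give a little.
- **Rise:** While the cap rose there was a sideways load of about 6 N, so I shifted the tool slightly to relieve it before letting go.

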